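Tip a gypsum blank over onto the carving board and set it against the fence

ROBOT

A 6-joint arm with a two-finger parallel gripper is mounted at the origin on a cart in front of the work surface, level with it; the furniture and walls round the work are solid. World frame = base frame: x ahead of the robot, y to its left, z up, the work surface at z = 0. Lengths are in mm, angles in rad, forces in N, time in s.
With the tool pointing down it reaches from about 300 to 950 mm from the base axis. Payload 3.1 kg.
Tool frame: the origin (TCP) lies at the centre of the arm's flange, where the gripper is bolted on; the fingertips stand 173 mm ahead of it and the grasp point (between the pads) lies 155 mm ahead of it (ctrl.tip_extent is the distance from the TCP to the fingertips, in mm); z points along the fingers, y is the line along which they close (so a half turn about z gives the same grasp; the last joint's range is limited). The gripper opens to 85 mm and grips with 20 to 120 N. Pads are 22 mm wide; open, the fingers measure 114 mm over their backs; the gripper's body (76 mm by 85 mm) begins 54 mm behind the grasp point. The pads swing forward as they close: fully open they stand 13 mm farther back than shut.
Start: joints at [1.132, 0.308, 1.634, -0, 1.2, -0.07], TCP at [225.337, 582.973, 404.672] pointing down, gripper open.
Joint ranges: [-3.06, 3.06], [-0.79, 1.96], [0.05, 2.63], [-1.19, 4.34], [0.05, 2.64], [-2.94, 2.94]. Speed limits (rad/s): [2.79, 2.79, 3.14, 3.14, 3.14, 3.14].

INTERFACE

Orientations are given as [roll, pitch, yaw] about the fixed x, y, z axes, in that order (R = Rz(yaw) Ry(pitch) Rx(roll)).
In Python, from bench import ctrl gives the robot as it stands. The module is installed in compiled form; this text tells all that it offers.
- The arm moves only by the tool servo_tool, never from a script. Its argument "increments" is a list of rows, each an object of numbers: "jaw": the finger opening in mm, from 0 to 85.4; "dx", "dy", "dz": the shift along the tool's x, y, z each as a share of 600 mm, from -1 to 1; "roll": the turn about the tool's z as a share of 90 degrees, from -1 to 1. In form: [{"jaw": .., "dx": .., "dy": .., "dz": .., "roll": ..}, ...]. A call has 1 to 10 rows; each row is the pose to reach, as a shift and turn from the pose commanded when the call began, along the tool's axes at that moment; what a row does not reach only later rows make up. A row lasts 1/8 s, in which the tool goes at most 62.5 mm and 10.7 degrees, less where a joint would pass 70% of its speed; a pose out of reach is approached as far as the arm can. A call with a number of a shift or a turn outside -1 to 1 is refused whole. A call with a gripper value outside its range is refused whole. The fingers move at their own pace and stop on an object; "newtons" is the grip in N (left out, the last holds). Time passes only in rows, so rows that repeat a pose let the fingers close. It gives the time, the measured TCP pose, the force, the opening and the grip force at its end, in the units of the state.
- ctrl.state(): the state, without advancing time (a new reading comes with each control period).
- ctrl.read_camera(name): name is "scene" or "top" or "wrist"; returns a dict with "img" (400x640x3 uint8, red, green, blue), "fx", "fy", "cx", "cy" (pixels), "rvec" (rotation vector, rad) and "tvec" (3), from world to camera coordinates, as OpenCV has them; the wrist camera has in their place "T_tool_cam" (4x4, takes a point from camera to tool coordinates, whose origin is the TCP and whose axes are the flange's). Camera axes: x right, y down, z forward; pixel columns grow to the right and rows downward; lengths in mm; the calibration is good to about 2 mm. A picture is of the moment at which its call begins: read the wrist's pose just before it. There is no depth.
- ctrl.sign_off(): hands the job in; it is judged then, once.
Trained networks look in the newest picture that a camera, given by its name, has taken for a name from the list of things; names that differ only in an ending like _2 or _b are one class to them, and where a whole thing is asked for, a point or a joint stands for the part that bears it (a point fixed in the world has none). Each returns a list of dicts, best first, with "score" (0 to 1); they miss things now and then, are a little off and sometimes report something else, mostly with a low value. They report only what shows in the picture. A call takes as long as a camera call. They do not tell look-alikes from the thing itself.
- ctrl.spot_in(label, camera): "rect" ([left, top, right, bottom] in pixels, round what is visible of it).
- ctrl.landmark_of(label, camera): "xy" ([column, row] in pixels: a listed point, or the origin of a listed thing).
The state is a dict: "time": time; "qpos": joint angles; "dq": joint speeds; "joint_torque": joint torques, N m; "position": TCP position; "tool_rot": TCP orientation; "contact_force": force on the tool from outside, world axes, zero at the start; "ft_torque": the same for the moment, N m; "opening": opening from 0.0 (shut) to 1.0 (fully open); "gripper_force": force on a finger pad.
Only numpy, scipy, OpenCV 4.12 (cv2) and the standard library are available. Lean on these libraries where they do the work, as an engineer would, in place of code of your own. Each camera call takes 0.05 s, during which the arm holds its last target. There are 200 camera calls.

TASK

A small gypsum bar stands on end on the cork-faced carving board. Only pushing with the fingers, never lifting or carrying it, tip it over so that it comes to lie on the cork with its carved face (the one turned to the near-by short end of the board) upward, then slide it away from you with the fingers until its long side lies flush against the wooden fence along its whole length. Leave the jar, the chisel and the sanding block where they are.

Things in the scene. Friction and masses are not known exactly. Their poses are not given: they have to be found in the camera images.
- bench_hook: carving board, fixed on the table: plywood base 180 x 240 mm (x, y), origin at the centre of its underside on the table. Its cork working surface is 14 mm above the origin. A wooden fence 30 mm deep runs along the whole far (+x) edge, its top 41 mm above the origin; y runs along the fence.
- fence_face (a point): middle of the fence's near face, 60 mm along +x from the board's origin and 29 mm above the table; axes as the board's. The bar must lie with a long side against this face, its whole length on the fence.
- gypsum_blank: cream gypsum bar, 34 x 110 x 30 mm in its own x, y, z, 0.1 to 0.16 kg. Carved fan on its +z face; origin at the centre of the opposite face. Starts standing on end (own y vertical) near the board's +y end, carved face turned about to the board's +y; pushed there near the top it tips toward -y and falls flat, carving up, along the fence, its middle about 70 mm from where it stood.
- blank_centre (a point): centre of the gypsum bar (15 mm along its +z from its origin); 69 mm above the table while it stands, 29 mm when it lies on the cork
- lidded_jar: clear jar with red lid, 62 mm wide, 86 mm tall, on the table off the board's far +y corner; origin at the centre of its underside; to be left alone
- chisel: wood-handled chisel, 16 x 176 x 15 mm, lying on the table in front of (-x of) the board, about along its y; to be left alone
- sanding_pad: brown sanding block, 54 x 98 x 28 mm, on the table beside the board's +y end; origin at the centre of its underside; to be left alone
Not all that is in view belongs to the job. Leave any black or orange look-alike of the gypsum_blank alone.

How it is judged (in metres and radians):
On the way, in this order (a step that is already met when the one before it is completed fails the run):
1. the bar lies flat on the cork, carved face up (angle between gypsum_blank's own z axis and vertical below 0.12 rad and height (world z) of blank_centre below 0.036 m), for 0.2 s.
2. its long side lies flush against the fence (all of step 1 and x of blank_centre in the frame of fence_face between -0.0205 and -0.013 m and y of blank_centre in the frame of fence_face between -0.075 and 0.075 m and angle between the y axis of gypsum_blank and the y axis of bench_hook, either way round below 0.06 rad), for 0.2 s.
At the end, for the whole second after the job is handed in: the bar lies at rest on the cork, carved face up (within 0.12 rad), its long side within about 3.5 mm of the fence face and parallel to it within 0.06 rad, its middle within 75 mm of the fence's middle (all of step 2 and linear speed of gypsum_blank below 0.01 m/s and angular speed of gypsum_blank below 0.1 rad/s); the robot touches nothing.
It fails at once if the bar is lifted or carried instead of pushed (height (world z) of blank_centre above 0.085 m or (angle between gypsum_blank's own z axis and vertical below 0.5 rad and height (world z) of blank_centre above 0.068 m) or (angle between gypsum_blank's own z axis and vertical below 0.15 rad and height (world z) of blank_centre above 0.05 m)).
It fails at once if the bar is pushed off the board (height (world z) of blank_centre below 0.02 m).
It fails at once if the jar, the chisel or the sanding block is moved by more than 20 mm (distance of any of lidded_jar, chisel, sanding_pad from where it was at the start of the episode above 0.02 m).
It also fails if it takes over 48 s, if anything falls off the work surface, if the arm or the gripper's body presses on something with over 40 N, if the wrist force passes 120 N, or if a joint passes its speed limit or range.

## Working session

There is one attempt and no reset: what is moved stays moved. The work goes in short steps, Python scripts to look and compute and a tool call to move; the robot and the scene stay as the last step left them, time stands still between calls to the robot, and variables do not carry over. Pictures are saved under pics/ and viewed, at most 10 in all, crops included, and the job is handed in when it is done.

Besides the shell and the picture viewer there is one more tool, called after "Emit:" as name([rows], argument=value, ...), one row to a line, values as JSON. servo_tool: Moves the arm, as the interface text tells. Its arguments: {"type":"object","properties":{"increments":{"type":"array","items":{"type":"object","properties":{"jaw":{"type":"number"},"dx":{"type":"number","minimum":-1,"maximum":1},"dy":{"type":"number","minimum":-1,"maximum":1},"dz":{"type":"number","minimum":-1,"maximum":1},"roll":{"type":"number","minimum":-1,"maximum":1}}}},"newtons":{"type":"number"}},"required":["increments"]}

```bash
mkdir -p pics; cat > h.py <<'E'
import numpy as np, cv2
from bench import ctrl
def look(n):
    c=ctrl.read_camera(n); cv2.imwrite(f'pics/{n}_{ctrl.state()["time"]:.2f}.png',c['img'][:,:,::-1]); return c
def P(c):
    R=cv2.Rodrigues(np.array(c['rvec'],float))[0]; t=np.array(c['tvec'],float).reshape(3)
    return R,t,np.array([[c['fx'],0,c['cx']],[0,c['fy'],c['cy']],[0,0,1.]])
def onz(c,uv,z):
    R,t,K=P(c); d=R.T@np.linalg.inv(K)@[uv[0],uv[1],1]; o=-R.T@t
    return o+d*(z-o[2])/d[2]
def tri(cs,uvs):
    Ms=[K@np.c_[R,t] for R,t,K in map(P,cs)]
    X=cv2.triangulatePoints(Ms[0],Ms[1],np.array(uvs[0],float),np.array(uvs[1],float)).ravel(); return X[:3]/X[3]
E
python3 - <<'E'
from h import *
cs=[look('scene'),look('top')]
np.set_printoptions(precision=1,suppress=True)
for l in ['blank_centre','gypsum_blank','fence_face','bench_hook','lidded_jar','chisel','sanding_pad']:
    r=[ctrl.landmark_of(l,n)[:2] for n in('scene','top')]
    for n in('scene','top'): print(l,n,[(np.round(d['rect']),round(d['score'],2)) for d in ctrl.spot_in(l,n)[:2]] if l not in('blank_centre','fence_face') else '')
    print([[(np.array(d['xy']),round(d['score'],2)) for d in q] for q in r])
    if r[0] and r[1]: print('  tri',tri(cs,[r[0][0]['xy'],r[1][0]['xy']]))
print(ctrl.state()['tool_rot'],ctrl.tip_extent,ctrl.state()['time'])
import os;print(os.listdir('pics'))
cv2.imwrite('pics/both.png',np.vstack([cs[0]['img'],cs[1]['img']])[:,:,::-1])
E
```

```text
blank_centre scene 
blank_centre top 
[[(array([248.3, 217.4]), 0.88), (array([310.2, 203.5]), 0.87)], [(array([322.8, 211.6]), 0.88), (array([403.5, 136.6]), 0.75)]]
  tri [424.  333.2  78.1]
gypsum_blank scene [(array([301., 176., 320., 228.]), 0.7), (array([238., 193., 257., 239.]), 0.67)]
gypsum_blank top [(array([391., 125., 414., 158.]), 0.61), (array([316., 199., 333., 224.]), 0.56)]
[[(array([407.3, 202.7]), 0.94), (array([244.1, 217. ]), 0.76)], [(array([395.7, 135.7]), 0.94), (array([280.8, 272.7]), 0.69)]]
  tri [632.7 152.4  58.2]
fence_face scene 
fence_face top 
[[(array([358.2, 219.9]), 0.95)], [(array([360.6, 183.2]), 0.57)]]
  tri [537.1 221.6  20.3]
bench_hook scene [(array([277., 187., 413., 299.]), 0.73)]
bench_hook top [(array([305., 167., 418., 252.]), 0.93)]
[[], [(array([361.1, 211.4]), 0.7)]]
lidded_jar scene [(array([299., 155., 320., 185.]), 0.86)]
lidded_jar top [(array([268., 150., 296., 183.]), 0.95)]
[[(array([309.8, 185. ]), 0.78)], [(array([282.4, 171.7]), 0.58)]]
  tri [561.6 396.9   3.9]
chisel scene [(array([260., 248., 324., 299.]), 0.8)]
chisel top [(array([313., 269., 394., 276.]), 0.73)]
[[(array([289., 273.]), 0.78)], [(array([353.7, 272.3]), 0.57), (array([360.6, 208.8]), 0.44)]]
  tri [340.7 235.4  -0.4]
sanding_pad scene [(array([251., 188., 293., 222.]), 0.72)]
sanding_pad top [(array([249., 210., 296., 240.]), 0.72), (array([265., 150., 297., 185.]), 0.46)]
[[(array([268.9, 209.7]), 0.69)], [(array([271.9, 224.8]), 0.67)]]
  tri [442.8 418.5 -16.5]
[3.1 0.  2.8] 173.4 1.3
['scene_0.05.png', 'top_0.10.png']
```

```bash
python3 - <<'E'
import cv2,numpy as np
a=cv2.imread('pics/scene_0.05.png')[130:310,220:440];b=cv2.imread('pics/top_0.10.png')[110:290,220:440]
cv2.imwrite('pics/a.png',np.hstack([cv2.resize(i,(400,327),interpolation=2) for i in(a,b)]))
from bench import ctrl
s=ctrl.state();print(s['tool_rot'],s['position'])
E
```

```text
[3.14157475e+00 2.63391691e-05 2.77281969e+00] [225.32823738 582.97795495 404.6783966 ]
```

View pics/a.png

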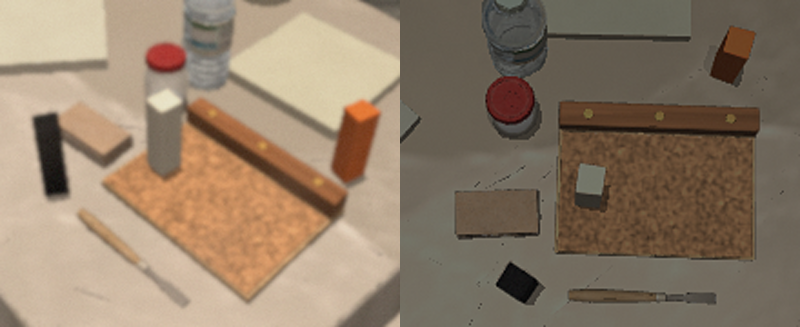

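The bar stands at the +y end of the board (scene crop ~(163,135), top crop ~(590,180)). The orange and black bars are decoys. I'll refine the bar and board geometry next.

```bash
python3 - <<'E'
from h import *
np.set_printoptions(precision=1,suppress=True)
from bench import ctrl
cs=[look('scene'),look('top')]
print('centre',tri(cs,[[310.2,203.5],[322.8,211.6]]))
f=lambda x,y:(220+(x-400)/400*220,110+y/327*180)
t=cs[1]
print('fence top near corners L,R',onz(t,f(560,129),41),onz(t,f(758,133),41))
print('board near corners',onz(t,f(556,252),14),onz(t,f(754,258),14))
print('bar top corners',[onz(t,f(*p),124) for p in [(578,164),(605,166),(604,195),(575,193)]])
print('pad',[onz(t,f(*p),28) for p in [(456,191),(538,191),(538,234),(456,236)]])
im=t['img'][160:260,240:430,::-1]
cv2.imwrite('pics/t4.png',cv2.resize(im,(798,420),interpolation=2))
print('t4 scale 4.2, off 240,160')
E
```

```text
centre [465.  304.2  65.4]
fence top near corners L,R [534.9 337.2  41. ] [535.  101.8  41. ]
board near corners [390.8 339.   14. ] [388.6 103.2  14. ]
bar top corners [array([478.2, 315.2, 124. ]), array([476.6, 285.7, 124. ]), array([444.6, 286.3, 124. ]), array([446.2, 317.8, 124. ])]
pad [array([459.7, 459.3,  28. ]), array([461.7, 361.9,  28. ]), array([410.4, 360.4,  28. ]), array([406., 457.,  28.])]
t4 scale 4.2, off 240,160
```

View pics/t4.png

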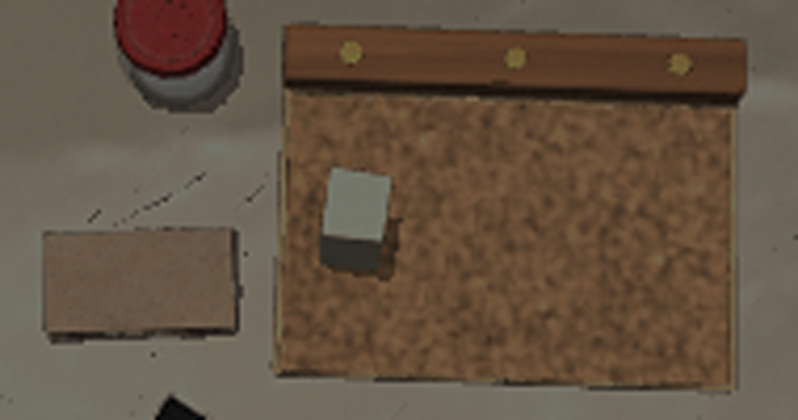

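The bar's top face has corners at about (330,169), (391,177), (383,241) and (322,236). The fence's near edge runs from (286,90) to (742,100), so the bar is turned about 5° relative to the board.

```bash
python3 - <<'E'
from h import *
np.set_printoptions(precision=3,suppress=True)
from bench import ctrl
t=look('top')
g=lambda x,y,z:onz(t,(240+x/4.2,160+y/4.2),z)
A,B=g(284,27,41),g(746,39,41);print('fence far',A,B)
D,E=g(286,83,41),g(744,95,41);print('fence near top',D,E)
F,G=g(276,376,14),g(735,390,14);print('near',F,G)
for a,b in((A,B),(D,E),(F,G)): d=a-b; print('yaw off y',np.arctan2(-d[0],d[1]),np.hypot(*d[:2]))
q=[g(*p,124) for p in [(330,169),(391,177),(383,241),(322,236)]]
print(np.array(q),np.mean(q,0))
for a,b in((0,1),(3,2)): d=q[a]-q[b]; print('bar z dir yaw off y',np.arctan2(-d[0],d[1]),np.hypot(*d[:2]))
for a,b in((0,3),(1,2)): d=q[a]-q[b]; print('bar x dir yaw',np.arctan2(d[1],d[0]),np.hypot(*d[:2]))
E
```

```text
fence far [567.243 338.836  41.   ] [566.004  99.827  41.   ]
fence near top [537.639 337.105  41.   ] [536.368 101.259  41.   ]
near [389.056 339.11   14.   ] [386.803 102.588  14.   ]
yaw off y -0.005184744833943876 239.0118907780523
yaw off y -0.005388032311699861 235.84942224856422
yaw off y -0.00952832675664929 236.533331200947
[[478.315 313.879 124.   ]
 [475.094 285.024 124.   ]
 [444.519 288.32  124.   ]
 [446.284 316.997 124.   ]] [461.053 301.055 124.   ]
bar z dir yaw off y -0.11119675685918325 29.034278006334684
bar z dir yaw off y -0.06146900235789112 28.730987631165657
bar x dir yaw -0.09704289037549525 32.18290917192344
bar x dir yaw -0.10740214871852365 30.75176825708187
```

Emit:
servo_tool([
  {"jaw": 0,"dx": -0.08,"dy": -0.034,"dz": 0,"roll": -0.05},
  {"jaw": 0,"dx": -0.16,"dy": -0.067,"dz": 0,"roll": -0.1},
  {"jaw": 0,"dx": -0.24,"dy": -0.1,"dz": 0,"roll": -0.15},
  {"jaw": 0,"dx": -0.32,"dy": -0.134,"dz": 0,"roll": -0.2},
  {"jaw": 0,"dx": -0.4,"dy": -0.168,"dz": 0,"roll": -0.231},
  {"jaw": 0,"dx": -0.47,"dy": -0.198,"dz": 0,"roll": -0.231},
  {"jaw": 0,"dx": -0.5055,"dy": -0.2122,"dz": 0.03,"roll": -0.231},
  {"jaw": 0,"dx": -0.5055,"dy": -0.2122,"dz": 0.1,"roll": -0.231},
  {"jaw": 0,"dx": -0.5055,"dy": -0.2122,"dz": 0.17,"roll": -0.231},
  {"jaw": 0,"dx": -0.5055,"dy": -0.2122,"dz": 0.21,"roll": -0.231},
])

```text
time: 2.7
position: [461.7, 354.1, 276.2]
tool_rot: [-3.14, -0.003, 3.135]
contact_force: [-0.4, 0.4, 0.2]
opening: 0.002
gripper_force: 0.0
```

```bash
python3 - <<'E'
from h import *
a=look('scene')['img'][130:280,240:440,::-1];b=look('top')['img'][130:280,240:440,::-1]
cv2.imwrite('pics/c.png',np.hstack([cv2.resize(i,(400,300),interpolation=2) for i in(a,b)]))
E
```

```text
(no output)
```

View pics/c.png

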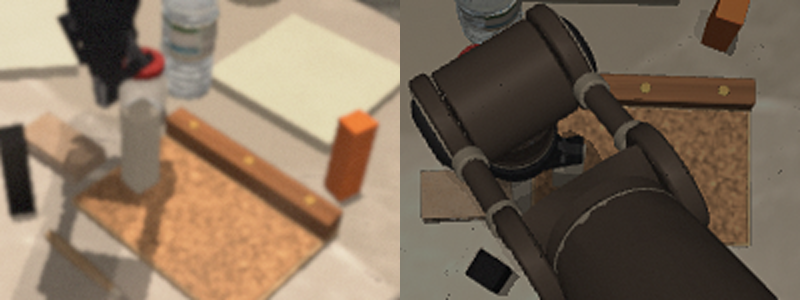

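The fingertips, at left crop (105,105), are just +y of the bar's top and level with it. Now I'll push along -y.

Emit:
servo_tool([
  {"jaw": 0,"dy": -0.02},
  {"jaw": 0,"dy": -0.032},
  {"jaw": 0,"dy": -0.042},
  {"jaw": 0,"dy": -0.052},
  {"jaw": 0,"dy": -0.062},
  {"jaw": 0,"dy": -0.072},
  {"jaw": 0,"dy": -0.082},
  {"jaw": 0,"dy": -0.092},
  {"jaw": 0,"dy": -0.102},
  {"jaw": 0,"dy": -0.11},
])

```text
invalid input at $.increments[0]: expected keys jaw, dx, dy, dz, roll
```

```bash
python3 - <<'E'
from h import *
a=look('scene')['img'][130:280,240:440,::-1];b=look('wrist')['img'][:,:,::-1]
cv2.imwrite('pics/d.png',np.hstack([cv2.resize(a,(400,300),interpolation=2),cv2.resize(b,(400,300))]))
E
```

```text
(no output)
```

View pics/d.png

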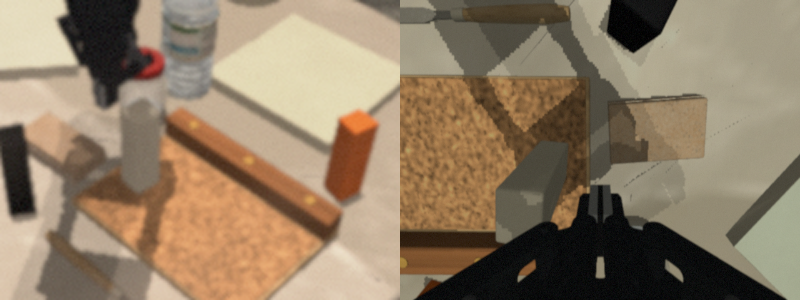

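The call was refused for missing keys, so nothing moved. The wrist view shows the fingers at (600,200), beside the bar at (530,200). I'll repeat the push with all keys.

Emit:
servo_tool([
  {"jaw": 0,"dx": 0,"dy": -0.02,"dz": 0,"roll": 0},
  {"jaw": 0,"dx": 0,"dy": -0.032,"dz": 0,"roll": 0},
  {"jaw": 0,"dx": 0,"dy": -0.042,"dz": 0,"roll": 0},
  {"jaw": 0,"dx": 0,"dy": -0.052,"dz": 0,"roll": 0},
  {"jaw": 0,"dx": 0,"dy": -0.062,"dz": 0,"roll": 0},
  {"jaw": 0,"dx": 0,"dy": -0.072,"dz": 0,"roll": 0},
  {"jaw": 0,"dx": 0,"dy": -0.082,"dz": 0,"roll": 0},
  {"jaw": 0,"dx": 0,"dy": -0.092,"dz": 0,"roll": 0},
  {"jaw": 0,"dx": 0,"dy": -0.102,"dz": 0,"roll": 0},
  {"jaw": 0,"dx": 0,"dy": -0.11,"dz": 0,"roll": 0},
])

```text
time: 4.15
position: [462.0, 288.5, 278.6]
tool_rot: [-3.142, -0.0, 3.135]
contact_force: [-0.9, 0.9, -0.7]
opening: 0.001
gripper_force: 0.0
```

```bash
python3 - <<'E'
from h import *
print(ctrl.state()['position'])
a=look('scene')['img'][130:280,240:440,::-1];b=look('wrist')['img'][:,:,::-1]
cv2.imwrite('pics/e.png',np.hstack([cv2.resize(a,(400,300),interpolation=2),cv2.resize(b,(400,300))]))
E
```

```text
[461.95112598 288.47329679 278.64141916]
```

View pics/e.png

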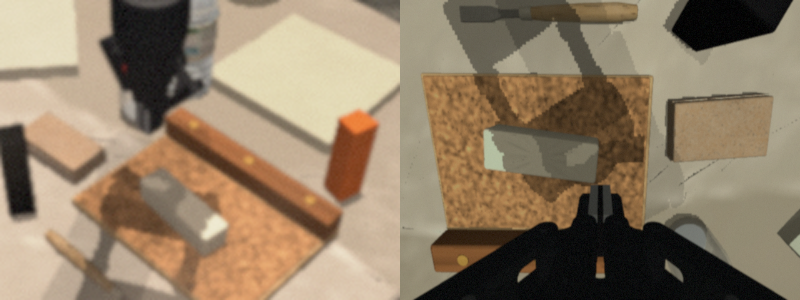

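The bar lies flat with the carving up, skewed about 7°. Its top face runs from (502,130) to (598,182) in the wrist half of the picture. I'll compute its pose.

```bash
python3 - <<'E'
from h import *
from scipy.spatial.transform import Rotation as Ro
np.set_printoptions(precision=1,suppress=True)
s=ctrl.state();c=look('wrist');T=np.eye(4);T[:3,:3]=Ro.from_euler('xyz',s['tool_rot']).as_matrix();T[:3,3]=s['position']
M=T@c['T_tool_cam']
def w(x,y,z):
    d=M[:3,:3]@[(x-c['cx'])/c['fx'],(y-c['cy'])/c['fy'],1];o=M[:3,3];return o+d*(z-o[2])/d[2]
for l in('blank_centre','gypsum_blank'):
    for d in ctrl.landmark_of(l,'wrist')[:2]: print(l,d['score'],np.array(d['xy']),w(*d['xy'],29 if l[0]=='b' else 14))
for p in [(502,130),(600,142),(596,182),(503,171)]: print(w((p[0]-400)*1.6,p[1]*4/3,44))
for p in [(432,233),(650,75),(422,74)]: print('board',w((p[0]-400)*1.6,p[1]*4/3,41 if p[1]>200 else 14))
E
```

```text
blank_centre 0.8 [231.6 200.5] [452.9 231.1  29. ]
blank_centre 0.62 [509.2  16.1] [347.1 394.   29. ]
gypsum_blank 0.72 [234.8 195.8] [453.7 229.6  14. ]
[431.9 196.3  44. ]
[442.2 287.8  44. ]
[476.1 283.6  44. ]
[465.8 193.   44. ]
board [524.6 108.7  41. ]
board [391.7 338.8  14. ]
board [389.3 108.   14. ]
```

Emit:
servo_tool([
  {"jaw": 60,"dx": 0.06,"dy": -0.055,"dz": 0,"roll": 0},
  {"jaw": 60,"dx": 0.103,"dy": -0.094,"dz": 0,"roll": 0},
  {"jaw": 60,"dx": 0.103,"dy": -0.094,"dz": 0,"roll": 0},
  {"jaw": 60,"dx": 0.103,"dy": -0.094,"dz": 0,"roll": 0},
  {"jaw": 60,"dx": 0.103,"dy": -0.094,"dz": 0.05,"roll": 0},
  {"jaw": 60,"dx": 0.103,"dy": -0.094,"dz": 0.09,"roll": 0},
  {"jaw": 60,"dx": 0.103,"dy": -0.094,"dz": 0.12,"roll": 0},
  {"jaw": 60,"dx": 0.103,"dy": -0.094,"dz": 0.135,"roll": 0},
  {"jaw": 60,"dx": 0.103,"dy": -0.094,"dz": 0.144,"roll": 0},
  {"jaw": 60,"dx": 0.103,"dy": -0.094,"dz": 0.144,"roll": 0},
])

```text
time: 5.65
position: [400.2, 233.1, 192.4]
tool_rot: [3.141, 0.0, 3.136]
contact_force: [-0.2, -0.6, -0.5]
opening: 0.699
gripper_force: 0.0
```

Emit:
servo_tool([
  {"jaw": 60,"dx": -0.015,"dy": 0,"dz": 0,"roll": 0},
  {"jaw": 60,"dx": -0.03,"dy": 0,"dz": 0,"roll": 0},
  {"jaw": 60,"dx": -0.042,"dy": 0,"dz": 0,"roll": 0},
  {"jaw": 60,"dx": -0.054,"dy": 0,"dz": 0,"roll": 0},
  {"jaw": 60,"dx": -0.066,"dy": 0,"dz": 0,"roll": 0},
  {"jaw": 60,"dx": -0.078,"dy": 0,"dz": 0,"roll": 0},
  {"jaw": 60,"dx": -0.09,"dy": 0,"dz": 0,"roll": 0},
  {"jaw": 60,"dx": -0.1,"dy": 0,"dz": 0,"roll": 0},
  {"jaw": 60,"dx": -0.11,"dy": 0,"dz": 0,"roll": 0},
  {"jaw": 60,"dx": -0.12,"dy": 0,"dz": 0,"roll": 0},
])

```text
time: 6.9
position: [472.2, 232.4, 192.2]
tool_rot: [-3.142, -0.0, 3.136]
contact_force: [-0.4, 0.1, -0.3]
opening: 0.705
gripper_force: 0.4
```

```bash
python3 - <<'E'
from h import *
print(ctrl.state()['position'],ctrl.state()['contact_force'])
a=look('scene')['img'][130:280,240:440,::-1];b=look('wrist')['img'][:,:,::-1]
cv2.imwrite('pics/f.png',np.hstack([cv2.resize(a,(400,300),interpolation=2),cv2.resize(b,(400,300))]))
E
```

```text
[472.17035249 232.38450809 192.21273667] [-0.36153147  0.10419387 -0.25741777]
```

View pics/f.png

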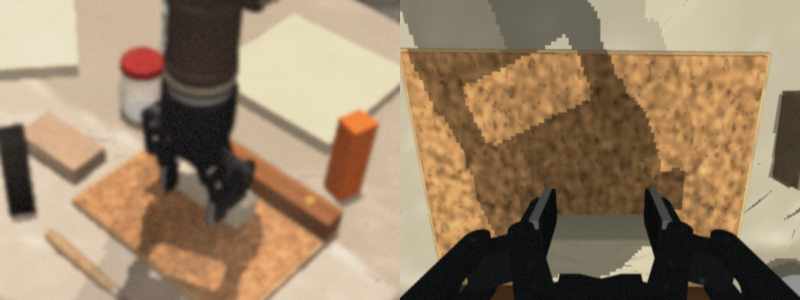

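The bar, at (560,215)–(650,215) in the wrist half, is now square against both fingers. I'll push the last ~20 mm slowly.

Emit:
servo_tool([
  {"jaw": 60,"dx": -0.006,"dy": 0,"dz": 0,"roll": 0},
  {"jaw": 60,"dx": -0.011,"dy": 0,"dz": 0,"roll": 0},
  {"jaw": 60,"dx": -0.016,"dy": 0,"dz": 0,"roll": 0},
  {"jaw": 60,"dx": -0.02,"dy": 0,"dz": 0,"roll": 0},
  {"jaw": 60,"dx": -0.024,"dy": 0,"dz": 0,"roll": 0},
  {"jaw": 60,"dx": -0.026,"dy": 0,"dz": 0,"roll": 0},
])

```text
time: 7.75
position: [487.6, 232.3, 192.2]
tool_rot: [3.142, 0.0, 3.136]
contact_force: [-1.0, -0.3, 0.1]
opening: 0.703
gripper_force: 0.4
```

Emit:
servo_tool([
  {"jaw": 60,"dx": -0.002,"dy": 0,"dz": 0,"roll": 0},
  {"jaw": 60,"dx": -0.003,"dy": 0,"dz": 0,"roll": 0},
])

```text
time: 8.0
position: [489.3, 232.3, 192.3]
tool_rot: [3.142, 0.0, 3.136]
contact_force: [-1.8, -0.1, 0.0]
opening: 0.7
gripper_force: 0.5
```

Emit:
servo_tool([
  {"jaw": 60,"dx": -0.002,"dy": 0,"dz": 0,"roll": 0},
  {"jaw": 60,"dx": -0.003,"dy": 0,"dz": 0,"roll": 0},
])

```text
time: 8.25
position: [491.2, 232.3, 192.3]
tool_rot: [3.142, 0.0, 3.136]
contact_force: [-1.5, -0.7, 0.2]
opening: 0.705
gripper_force: 0.4
```

Emit:
servo_tool([
  {"jaw": 60,"dx": -0.002,"dy": 0,"dz": 0,"roll": 0},
  {"jaw": 60,"dx": -0.003,"dy": 0,"dz": 0,"roll": 0},
])

```text
time: 8.5
position: [493.0, 232.3, 192.3]
tool_rot: [3.142, 0.0, 3.136]
contact_force: [-1.4, -0.4, 0.1]
opening: 0.701
gripper_force: 0.4
```

Emit:
servo_tool([
  {"jaw": 60,"dx": -0.002,"dy": 0,"dz": 0,"roll": 0},
  {"jaw": 60,"dx": -0.003,"dy": 0,"dz": 0,"roll": 0},
])

```text
time: 8.75
position: [494.7, 232.3, 192.3]
tool_rot: [3.142, 0.0, 3.136]
contact_force: [-0.8, -0.2, 0.7]
opening: 0.705
gripper_force: 0.6
```

Emit:
servo_tool([
  {"jaw": 60,"dx": -0.001,"dy": 0,"dz": 0,"roll": 0},
  {"jaw": 60,"dx": -0.002,"dy": 0,"dz": 0,"roll": 0},
])

```text
time: 9.0
position: [495.2, 232.3, 192.2]
tool_rot: [-3.141, -0.002, 3.135]
contact_force: [-4.2, 0.8, 4.1]
opening: 0.7
gripper_force: 2.4
```

Emit:
servo_tool([
  {"jaw": 60,"dx": -0.001,"dy": 0,"dz": 0,"roll": 0},
  {"jaw": 60,"dx": -0.002,"dy": 0,"dz": 0,"roll": 0},
  {"jaw": 60,"dx": -0.002,"dy": 0,"dz": 0,"roll": 0},
])

```text
time: 9.38
position: [495.6, 232.4, 192.2]
tool_rot: [-3.141, -0.005, 3.135]
contact_force: [-7.9, 1.1, 5.4]
opening: 0.709
gripper_force: 3.4
```

It has stalled against the fence. I'll retreat along -x, then go up.

Emit:
servo_tool([
  {"jaw": 60,"dx": 0.01,"dy": 0,"dz": 0,"roll": 0},
  {"jaw": 60,"dx": 0.05,"dy": 0,"dz": 0,"roll": 0},
  {"jaw": 60,"dx": 0.1,"dy": 0,"dz": 0,"roll": 0},
  {"jaw": 60,"dx": 0.13,"dy": 0,"dz": -0.05,"roll": 0},
  {"jaw": 60,"dx": 0.13,"dy": 0,"dz": -0.15,"roll": 0},
  {"jaw": 60,"dx": 0.13,"dy": 0,"dz": -0.22,"roll": 0},
  {"jaw": 60,"dx": 0.13,"dy": 0,"dz": -0.22,"roll": 0},
])

```text
time: 10.25
position: [421.3, 233.6, 328.8]
tool_rot: [3.137, 0.011, 3.136]
contact_force: [-0.5, -0.4, -0.1]
opening: 0.699
gripper_force: 0.0
```

```bash
python3 - <<'E'
from h import *
print(ctrl.state()['position'],ctrl.state()['contact_force'])
a=look('scene')['img'][150:260,270:420,::-1];b=look('wrist')['img'][:,:,::-1]
cv2.imwrite('pics/g.png',np.hstack([cv2.resize(a,(400,300),interpolation=2),cv2.resize(b,(400,300))]))
E
```

```text
[421.32071726 233.6001129  328.8457948 ] [-0.49554092 -0.4392519  -0.14638755]
```

View pics/g.png

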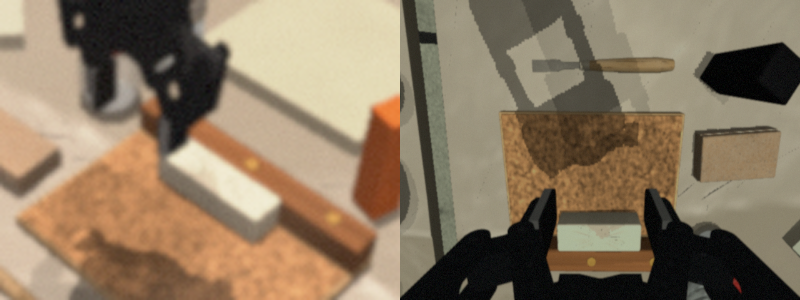

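The bar, at (165–280,150–230) in the scene crop and (557–641,212–250) in the wrist view, lies flush along the fence with the carving up, close to its middle. I'll hand the job in.

```bash
python3 -c "
from bench import ctrl
print(ctrl.sign_off())"
```

```text
the job is handed in; nothing more can be done
None
```

I tipped the gypsum bar over with its carving up, slid it flush against the fence, backed the arm clear and handed the job in at about 10 s; sign-off gave no verdict, but the last pictures show it lying flush.

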